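# Index the picture turntable to its next notch

## Robot

A 6-joint arm with a two-finger parallel gripper is mounted at the origin on the work surface. World frame = base frame: x ahead of the robot, y to its left, z up, the work surface at z = 0. Lengths are in mm, angles in rad, forces in N, time in s.
With the tool pointing down it reaches from about 325 to 775 mm from the base axis. Payload 5.5 kg.
Tool frame: the origin (TCP) lies at the very end of the fingers, on their centre line; the grasp point (between the pads) lies 19 mm behind it; z points along the fingers, y is the line along which they close (so a half turn about z gives the same grasp; the last joint's range is limited). The gripper opens to 85 mm and grips with 20 to 120 N. Pads are 22 mm wide; open, the fingers measure 114 mm over their backs; the gripper's body (76 mm by 85 mm) begins 54 mm behind the grasp point. The pads swing forward as they close: fully open they stand 13 mm farther back than shut.
Start: joints at [-1.226, 0.091, 1.231, -0, 1.82, -0.057], TCP at [234.646, -552.23, 231.275] pointing down, gripper open.
Joint ranges: [-2.87, 2.87], [-0.86, 2.18], [0.17, 2.46], [-1.51, 4.65], [0.06, 2.69], [-2.65, 2.65]. Speed limits (rad/s): [2.57, 2.57, 3.01, 3.14, 3.14, 3.14].

## Interface

Orientations are given as a rotation vector (axis times angle).
In Python, from rig import bot, viewer, boxes_of, spot_point gives the robot as it stands.
- The arm moves only by the tool apply_moves, never from a script. Its argument "moves" is a list of rows, each an object with "travel": the shift along the world's x, y, z in m, a list of three; "roll": the turn about the world's z in rad; "jaw": the closure, from 0 (fully open) to 1 (shut). In form: [{"travel": [tx, ty, tz], "roll": roll, "jaw": jaw}, ...]. A call has 1 to 20 rows; each row is the pose to reach, as a shift and turn from the pose commanded when the call began; what a row does not reach only later rows make up. A row lasts 1/10 s, in which the tool goes at most 50 mm and 8.59 degrees, less where a joint would pass 70% of its speed; a pose out of reach is approached as far as the arm can. A call with a gripper value outside its range is refused whole. The fingers move at their own pace and stop on an object; "newtons" is the grip in N (left out, the last holds). Time passes only in rows, so rows that repeat a pose let the fingers close. It gives the time, the measured TCP pose, the force, the opening and the grip force at its end, in the units of the state.
- bot.state(): the state, without advancing time (a new reading comes with each control period).
- viewer.grab_frame(name): name is "scene" or "top" or "wrist"; returns a dict with "frame" (400x640x3 uint8, red, green, blue), "depth" (400x640 float32, mm along the optical axis (not along the pixel's ray), 0 where there is no reading), "mtx" (3x3 intrinsics, pixels), "rvec" (rotation vector, rad) and "tvec" (3), from world to camera coordinates, as OpenCV has them. Camera axes: x right, y down, z forward; pixel columns grow to the right and rows downward; lengths in mm; the calibration is good to about 2 mm. A picture is of the moment at which its call begins.
- bot.hand_in(): hands the job in; it is judged then, once.
Trained networks look in a picture, given as the dict that the camera call returned (one of the last four; its "shot" number tells which), for a name from the list of things; names that differ only in an ending like _2 or _b are one class to them, and where a whole thing is asked for, a point or a joint stands for the part that bears it (a point fixed in the world has none). Each returns a list of dicts, best first, with "confidence" (0 to 1); they miss things now and then, are a little off and sometimes report something else, mostly with a low value. They report only what shows in the picture. A call takes as long as a camera call.
- boxes_of(picture, query): "bbox" ([centre column, centre row, width, height] as shares, 0 to 1, of the picture: columns of its width, rows of its height, round what is visible of it).
- spot_point(picture, query): "position" ([column, row] as shares, 0 to 1, of the picture: columns of its width, rows of its height: a listed point, or the origin of a listed thing).
The state is a dict: "time_s": time; "q": joint angles; "qd": joint speeds; "effort": joint torques, N m; "ee_pos": TCP position; "tcp_rot": TCP orientation; "contact_force": force on the tool from outside, world axes, zero at the start; "moment": the same for the moment, N m; "grip_width": finger opening in mm; "grip_force": force on a finger pad.
Only numpy, scipy, OpenCV 4.12 (cv2) and the standard library are available. Lean on these libraries where they do the work, as an engineer would, in place of code of your own. Each camera call takes 0.05 s, during which the arm holds its last target. There are 200 camera calls.

## Task

Turn the picture turntable on to its next notch, anticlockwise as seen from above: pull the steel index ring up so that its pin leaves the notch, turn the wheel until the pin drops fully home in the next notch, and let go. Feel for the notch gently, never forcing the pin against the rim or a notch's side with more than 20 N; keep the jar standing in its place on the picture, and leave the other things on the bench alone.

Things in the scene. Friction and masses are not known exactly. Their poses are not given: they have to be found in the camera images.
- pivot (a point): the turntable's vertical pivot axis at bench level: grey round base 350 mm across, 20 mm high; metal index rim on it (142 to 169 mm radius, top 34 mm above the bench); above, a plywood wheel 256 mm across (top 58 mm) with a white 150 mm square picture panel (top 74 mm). Its x axis points away from the starting notch, z up
- ring_centre (a point): centre of the upright steel finger ring (38 mm outside, 20 mm hole, 9 mm thick round bar) on top of the spring index pin, 155 mm from the pivot, 98 mm above the bench when the pin is home. x axis points to the pivot, z up, y is square to the ring's flat side, along its travel: pinch it 9 mm across y. The ring travels and yaws with the wheel
- bush_top (a point): centre of the top of the 25 mm wide steel bush, 66 mm above the bench, 32 mm below the ring's centre, in which the 8 mm pin slides; it sits at the end of a flat steel arm that runs in to the wheel (also 66 mm high). Nothing else stands within 60 mm of the ring
- index_ring (a joint): how far the ring and its pin are pulled up, in m: 0 = pin home in a notch, 0.008 = pin tip resting on the rim, 0.017 = upper stop. A spring pushes it down (about 7 N at home, 9 N when up). Let go between notches, the pin rides on the rim and drops into the first notch that comes under it, which stops the wheel
- wheel (a joint): rotation of the wheel in rad, positive anticlockwise seen from above, 0 in the starting notch. It stays where it is left; turning it takes about 2 to 6 N sideways at the ring
- start_notch (a point): the starting notch in the rim, at rim height, 155 mm from the pivot. Notches are 10 mm wide for the 8 mm pin. The next one anticlockwise is in a dark steel block clamped on the rim by hand, somewhere between 0.40 and 0.65 rad on; its exact place is not measured and must be felt. Further notches lie at +1.05 and -0.52 rad
- jar: lidded glass jar of tan sand, 60 mm across, 75 mm high, loose, standing on the picture panel; origin at the centre of its underside. It turns with the wheel and must stay upright and in its place.
- jar_place (a point): point on the picture panel's top, 25 mm from the pivot on the side away from the ring, over which the jar stands to within 8 mm at the start; it turns with the wheel
- jar_rust: bystander: lidded jar of rust sand, 72 mm across, 100 mm high, origin under its centre
- jar_dark: bystander: lidded jar of dark sand, 64 mm across, 80 mm high, origin under its centre
- spoon: bystander: 170 mm spoon lying on the bench
- dish: bystander: white bowl 84 mm across, 35 mm high, origin under its centre
- brush: bystander: brush lying on the bench
- sanding_block: bystander: cork block 100 x 50 x 30 mm, origin under its centre
- index_rim: the metal index rim fixed on the base, with the notch block clamped on it; origin on the pivot at bench level, axes as at pivot. More than 20 N of the pin against it, sideways or down, bends the pin (the spring alone gives 8 N)

How it is judged:
By the outcome, as a careful person would: the job done as asked, in the order asked, and still so for the second after the job is handed in, with the robot touching nothing.
It also fails if it takes over 70 s, if anything falls off the work surface, if the arm or the gripper's body presses on something with over 40 N, if the wrist force passes 120 N, or if a joint passes its speed limit or range.

## Working session

There is one attempt and no reset: what is moved stays moved. The work goes in short steps, Python scripts to look and compute and a tool call to move; the robot and the scene stay as the last step left them, time stands still between calls to the robot, and variables do not carry over. Pictures are saved under pics/ and viewed, at most 10 in all, crops included, and the job is handed in when it is done.

Besides the shell and the picture viewer there is one more tool, called after "Call:" by a JSON object that holds its "name" and its "arguments". apply_moves: Moves the arm, as the interface text tells. Its arguments: {"type":"object","properties":{"moves":{"type":"array"},"newtons":{"type":"number"}},"required":["moves"]}

```bash
mkdir -p pics
cat > h.py <<'E'
import numpy as np, cv2
from rig import bot, viewer, boxes_of, spot_point
def ray(p,uv):
    R=cv2.Rodrigues(np.array(p["rvec"],float))[0]; t=np.array(p["tvec"],float).ravel()
    d=R.T@np.linalg.inv(np.array(p["mtx"]))@np.array([uv[0],uv[1],1.]); return -R.T@t,d
def atz(p,uv,z):
    c,d=ray(p,uv); return c+d*(z-c[2])/d[2]
def atdepth(p,uv):
    c,d=ray(p,uv); u,v=np.round(uv).astype(int); return c+d*p["depth"][v,u]
def save(p,n): cv2.imwrite("pics/"+n,cv2.cvtColor(p["frame"],cv2.COLOR_RGB2BGR))
E
python3 - <<'E'
from h import *
np.set_printoptions(precision=1,suppress=True)
print(bot.state())
Z=dict(pivot=74,ring_centre=98,bush_top=66,start_notch=34,jar=74,jar_place=74,jar_rust=0,jar_dark=0,dish=0,sanding_block=0)
ims=[]
for n in("top","scene"):
    p=viewer.grab_frame(n); ims.append(p["frame"])
    save(p,n+".png")
    for q,z in Z.items():
        for r in spot_point(p,q)[:2]:
            uv=np.array(r["position"])*[640,400]
            print(n,q,uv,round(r["confidence"],2),atz(p,uv,z if q!="pivot" else 0),atdepth(p,uv))
E
```

```text
{'time_s': 0.0, 'q': array([-1.2,  0.1,  1.2,  0. ,  1.8, -0.1]), 'qd': array([-0.,  0., -0., -0., -0., -0.]), 'effort': array([  0. , -45.9, -41.8,   0. ,   0. ,   0. ]), 'ee_pos': array([ 234.6, -551.9,  230.2]), 'tcp_rot': array([-3.1, -0.6,  0. ]), 'contact_force': array([0.4, 0.3, 0. ]), 'moment': array([-0.,  0.,  0.]), 'grip_force': 0.0, 'grip_width': 85.49581597342583}
top ring_centre [308.6 233.9] 0.46 [465.6  41.5  98. ] [463.7  41.3 113.7]
top bush_top [306.7 233.2] 0.82 [471.9  48.3  66. ] [471.3  48.2  70.9]
top start_notch [314.6 181.6] 0.58 [657.   22.2  34. ] [630.   22.3 144.8]
top start_notch [306.8 239.5] 0.56 [454.4  48.2  34. ] [446.9  47.2 100.4]
top jar [314.8 183.7] 0.58 [640.   21.6  74. ] [621.7  21.7 150.4]
top jar [243.7 187.4] 0.5 [626.2 261.9  74. ] [620.  257.7 100.9]
top jar_place [317.3 184.2] 0.88 [638.2  13.1  74. ] [619.6  13.7 152.4]
top jar_rust [244.7 186.4] 0.91 [646.8 270.3   0. ] [623.9 254.9  98.9]
top jar_dark [393.8 197.2] 0.77 [ 609.4 -258.9    0. ] [ 592.1 -244.2   82.7]
top jar_dark [315.1 183.8] 0.7 [657.2  20.5   0. ] [621.4  20.9 150
[... 446 characters left out ...]
498.2  18.1  59.1]
scene jar [335.6 214.4] 0.96 [645.4  20.9  74. ] [666.5   0.2 101.3]
scene jar_place [334.4 212.7] 0.74 [638.1  23.3  74. ] [665.9  -3.9 109.5]
scene jar_rust [395.2 195.4] 0.96 [651.5 279.    0. ] [671.9 249.3  29.4]
scene jar_rust [334.5 215.5] 0.74 [589.6  71.6   0. ] [665.3  -2.7  98.4]
scene jar_dark [238.9 272.9] 0.61 [ 581.3 -263.    -0. ] [ 609.4 -275.4   36.1]
scene dish [380.6 136.1] 0.61 [382.6 513.6   0. ] [395.9 496.8  13. ]
scene dish [147.1 304.1] 0.54 [ 512.8 -481.1    0. ] [ 529.3 -482.5   19.1]
scene sanding_block [136.2 268.3] 0.69 [ 386.3 -455.6    0. ] [ 418.5 -459.    31.6]
scene sanding_block [298.4 176.5] 0.66 [366.7 114.5   0. ] [471.9  33.1 100.9]
```

View pics/top.png

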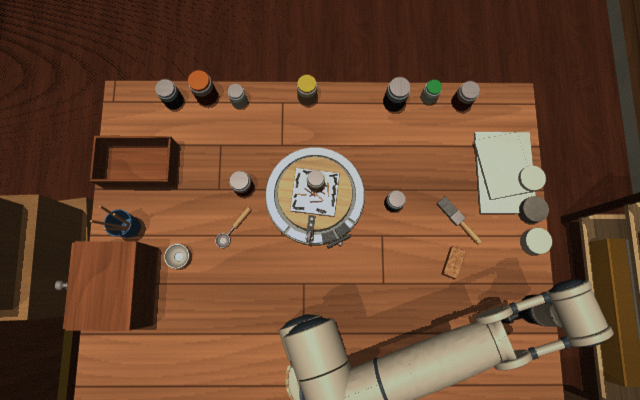

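View pics/scene.png

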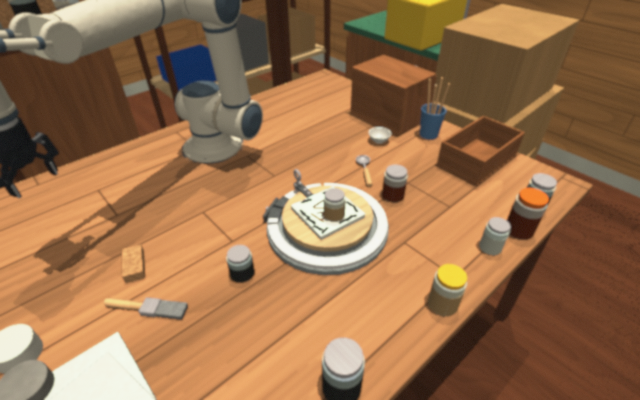

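The top view shows the turntable centred at about (315,196). The ring and arm are at (309,233), and the dark notch block is at (337,238), anticlockwise of the ring. Next I'll refine the pivot, ring and block positions.

Run:
```python
from h import *
from scipy.optimize import least_squares
np.set_printoptions(precision=1,suppress=True)
for n in("top","scene"):
    p=viewer.grab_frame(n); R=cv2.Rodrigues(np.array(p["rvec"],float))[0]; t=np.array(p["tvec"],float).ravel()
    v,u=np.mgrid[:400,:640]; D=p["depth"]
    c=np.linalg.inv(p["mtx"])@np.stack([u.ravel(),v.ravel(),np.ones(u.size)])*D.ravel()
    P=(R.T@(c-t[:,None])).T; P[D.ravel()==0]=-999
    near=np.hypot(P[:,0]-610,P[:,1]-22)<260
    for lo,hi,r in((27,40,169),(52,64,128)):
        m=near&(P[:,2]>lo)&(P[:,2]<hi); Q=P[m]
        if lo==27: Q=Q[np.hypot(Q[:,0]-610,Q[:,1]-22)<200]
        cx=np.median(Q[:,:2],0)
        # outer hull
        H=cv2.convexHull(Q[:,:2].astype(np.float32))[:,0]
        s=least_squares(lambda x:np.hypot(H[:,0]-x[0],H[:,1]-x[1])-x[2],[*cx,r],loss="soft_l1",f_scale=3).x
        print(n,lo,len(Q),s,np.median(Q[:,2]))
    m=near&(P[:,2]>80)&(P[:,2]<125)&(P[:,0]<520)
    Q=P[m]; print(n,"ring pts",len(Q),Q.mean(0),Q.min(0),Q.max(0)); print(Q[:25])
    if n=="top":
        cv2.imwrite("pics/c.png",cv2.resize(cv2.cvtColor(p["frame"],cv2.COLOR_RGB2BGR)[140:255,255:375],None,fx=5,fy=5,interpolation=cv2.INTER_CUBIC))
```

```text
top 27 2071 [612.   21.9 169.6] 33.042747922813646
top 52 2128 [596.2  23.3 144.5] 57.76935140143964
top ring pts 33 [458.4  41.  109.4] [442.1  36.7  85.2] [478.8  46.5 120.8]
[[478.8  40.3  94.8]
 [474.3  43.4 104. ]
 [473.9  40.1 107. ]
 [473.3  36.9 111.9]
 [470.8  43.4 105.9]
 [469.7  40.  114.3]
 [469.6  36.8 115.3]
 [466.5  43.3 114. ]
 [467.   40.1 109.8]
 [465.9  36.8 118.4]
 [462.7  43.2 118.1]
 [462.8  40.  117.7]
 [463.8  36.8 109.8]
 [459.1  43.1 120.8]
 [459.8  40.  115.9]
 [459.3  36.7 120. ]
 [456.9  43.2 113. ]
 [456.7  40.  114.6]
 [459.7  37.   89.5]
 [453.6  43.2 113.5]
 [453.8  40.  111.4]
 [456.9  37.   85.2]
 [451.3  46.5 105.4]
 [449.7  43.1 118.7]
 [450.8  40.  109.4]]
scene 27 2406 [610.5  18.  170.9] 34.40328968240302
scene 52 2383 [347.1  56.9 393.6] 59.07736885473838
scene ring pts 69 [460.6  35.6 101.6] [442.6  30.2  81.8] [476.9  44.5 118.2]
[[449.3  35.7 114.8]
 [449.6  39.2 113.2]
 [456.3  37.8 117.6]
 [459.   39.5 118.2]
 [445.8  34.4 109.8]
 [452.   33.5 113.7]
 [451.6  37.5 111.5]
 [459.9  34.9 117.2]
 [459.9  38.6 115.4]
 [462.9  40.  116.3]
 [445.   34.8 105.5]
 [451.   34.  109.2]
 [456.7  33.4 112.6]
 [460.9  33.9 114.7]
 [462.6  36.3 114.4]
 [466.1  37.3 115.7]
 [446.1  33.7 102.9]
 [447.   36.8 101.9]
 [451.5  37.1 104.2]
 [460.3  34.2 110.5]
 [465.5  33.9 113.5]
 [467.7  35.9 113.7]
 [469.7  38.1 113.7]
 [444.3  34.8  97.7]
 [447.6  36.1  98.8]]
```

View pics/c.png

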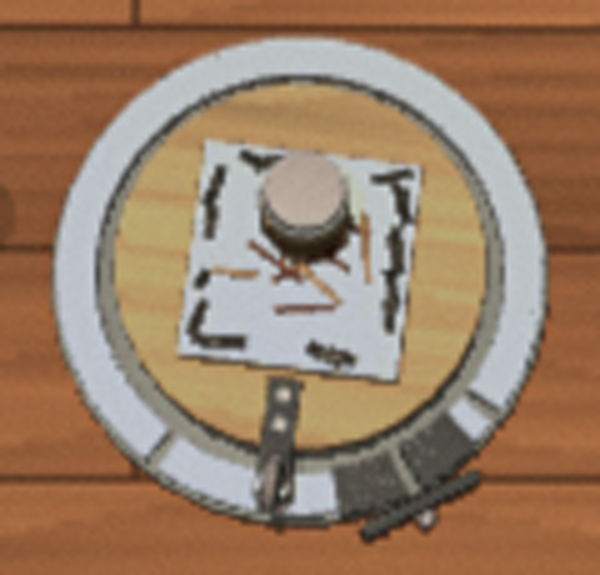

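The block covers roughly crop (335–480, 420–515), with its notch slit visible at about (402,465). The +1.05 and -0.52 notches show at (485,402) and (160,447). I'll turn these into angles.

Run:
```python
from h import *
np.set_printoptions(precision=3,suppress=True)
p=viewer.grab_frame("top")
for pv in([612,22],[611,20]):
  for nm,c,z in(("m",(160,447),34),("blk",(402,465),44),("blk34",(402,465),34),("p",(485,402),34),("ringtop",(270,487),115),("armin",(285,390),66),("armout",(270,485),66),("sqTL",(207,140),74),("sqTR",(421,165),74),("sqBL",(181,355),74),("sqBR",(398,382),74)):
    w=atz(p,np.array(c)/5+[255,140],z)[:2]-pv
    a=np.arctan2(-w[1],-w[0]); print(nm,w+pv,np.hypot(*w),"ang rel -x:",a)
s=bot.state(); print(s["tcp_rot"],cv2.Rodrigues(s["tcp_rot"])[0])
```

```text
m [488.899 115.993] 154.88192575813423 ang rel -x: -0.6521109493538771
blk [475.594 -48.706] 153.64276837374777 ang rel -x: 0.47822043772694506
blk34 [476.871 -49.181] 152.73049085028435 ang rel -x: 0.4848264393566082
p [ 520.478 -106.475] 157.7404130279459 ang rel -x: 0.9518140377507285
ringtop [452.087  39.955] 160.91773376804923 ang rel -x: -0.11180876456339543
armin [523.329  30.717] 89.09812115458529 ang rel -x: -0.09799169588624868
armout [459.203  40.476] 153.90992705411065 ang rel -x: -0.1203317120476836
sqTL [694.785  84.613] 103.79689838269996 ang rel -x: -2.494051391701297
sqTR [677.733 -61.563] 106.3182207351325 ang rel -x: 2.2373328985219536
sqBL [545.615 100.473] 102.7854854612344 ang rel -x: -0.8686523131770951
sqBR [527.65  -44.956] 107.69431908271562 ang rel -x: 0.6709404769702003
m [488.899 115.993] 155.31638432693921 ang rel -x: -0.6662533580534644
blk [475.594 -48.706] 151.84025118731753 ang rel -x: 0.4695570758885764
blk34 [476.871 -49.181] 150.91925432607042 ang rel -x: 0.47618954868206065
p [ 520.478 -106.475] 155.53165247529995 ang rel -x: 0.9495897698776857
ringtop [452.087  39.955] 160.1608858034445 ang rel -x: -0.1249152596889296
armin [523.329  30.717] 88.32327812814738 ang rel -x: -0.12163704625846164
armout [459.203  40.476] 153.17171412346178 ang rel -x: -0.13407867310805197
sqTL [694.785  84.613] 105.80557181605843 ang rel -x: -2.4846764025827794
sqTR [677.733 -61.563] 105.38396236432419 ang rel -x: 2.2565258283350196
sqBL [545.615 100.473] 103.6869175673339 ang rel -x: -0.8884745427762868
sqBR [527.65  -44.956] 105.67185935638561 ang rel -x: 0.6619999292580951
[-3.078 -0.627 -0.   ] [[ 0.92   0.391 -0.   ]
 [ 0.391 -0.92   0.   ]
 [ 0.    -0.    -1.   ]]
```

Measured values:
- **Pivot:** about (611.4, 20)
- **Ring:** about (457.5, 38.6), at an azimuth of -0.12 from -x
- **Block notch:** about +0.59 rad on from the start

These agree with the known heights and radii, so I'll move to hover over the ring.

Call:
{"name": "apply_moves", "arguments": {"moves": [{"travel":[0.02,0.05,0],"roll":-0.05,"jaw":0.3},{"travel":[0.06,0.15,0],"roll":-0.15,"jaw":0.3},{"travel":[0.1,0.25,0],"roll":-0.25,"jaw":0.3},{"travel":[0.14,0.35,0],"roll":-0.35,"jaw":0.3},{"travel":[0.18,0.45,-0.01],"roll":-0.45,"jaw":0.4},{"travel":[0.2,0.52,-0.03],"roll":-0.52,"jaw":0.5},{"travel":[0.223,0.59,-0.05],"roll":-0.52,"jaw":0.5},{"travel":[0.223,0.59,-0.06],"roll":-0.52,"jaw":0.5},{"travel":[0.223,0.59,-0.06],"roll":-0.52,"jaw":0.5},{"travel":[0.223,0.59,-0.06],"roll":-0.52,"jaw":0.5},{"travel":[0.223,0.59,-0.06],"roll":-0.52,"jaw":0.5},{"travel":[0.223,0.59,-0.06],"roll":-0.52,"jaw":0.5},{"travel":[0.223,0.59,-0.06],"roll":-0.52,"jaw":0.5},{"travel":[0.223,0.59,-0.06],"roll":-0.52,"jaw":0.5},{"travel":[0.223,0.59,-0.06],"roll":-0.52,"jaw":0.5}]}}

```text
time_s: 2.75
ee_pos: [457.5, 38.3, 171.1]
tcp_rot: [3.136, -0.182, -0.001]
contact_force: [-0.6, -0.8, -0.5]
grip_width: 42.6
grip_force: 0.0
```

Run:
```python
from h import *
np.set_printoptions(precision=3,suppress=True)
p=viewer.grab_frame("wrist"); save(p,"w.png")
s=bot.state(); print(s["time_s"],s["q"],s["ee_pos"],s["tcp_rot"],s["grip_width"],s["contact_force"]); print(cv2.Rodrigues(s["tcp_rot"])[0])
for q,z in(("ring_centre",98),("bush_top",66),("start_notch",34)):
  for r in spot_point(p,q)[:2]:
    uv=np.array(r["position"])*[640,400]; print(q,uv,r["confidence"],atz(p,uv,z),atdepth(p,uv))
```

```text
2.8 [ 0.008 -0.297  1.698 -0.001  1.74   1.697] [457.56   37.541 171.418] [ 3.136 -0.185  0.   ] 42.55234740994283 [0.211 0.386 0.937]
[[ 0.993 -0.117 -0.   ]
 [-0.117 -0.993 -0.001]
 [ 0.     0.001 -1.   ]]
ring_centre [306.688 213.08 ] 0.96 [457.996  42.698  98.   ] [463.688  41.716 115.899]
ring_centre [ 21.824 169.08 ] 0.69 [507.53  216.841  98.   ] [499.997 290.307  12.785]
bush_top [312.576 198.68 ] 0.64 [458.406  38.787  66.   ] [471.042  37.318 111.903]
```

View pics/w.png

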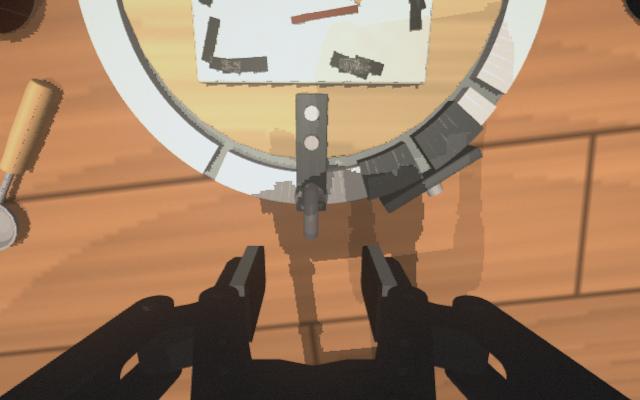

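The wrist view shows the ring edge-on at about column 311, centred between the fingers (midpoint ~314). The block notch is at about (418,150), and the -0.52 notch is at about (215,163). I'll refine the angles from here.

Run:
```python
from h import *
np.set_printoptions(precision=3,suppress=True)
p=viewer.grab_frame("wrist"); pv=np.array([611.4,20])
for nm,c,z in(("m",(215,163),34),("blk",(418,152),34),("blk40",(418,152),40),("ringtop",(311,222),117),("armscrew1",(312,113),66),("screw2",(311,143),66),("sqBL",(198,82),74),("sqBR",(426,82),74)):
    w=atz(p,np.array(c,float),z)[:2]; d=w-pv
    print(nm,w,np.hypot(*d),np.arctan2(-d[1],-d[0]),atdepth(p,np.array(c))[2])
```

```text
m [489.145 113.354] 153.8222775816355 -0.6521470150394478 20.45099839493605
blk [478.346 -50.796] 150.7165624827471 0.48898412898389976 24.030344284235923
blk40 [479.376 -49.092] 149.0103652975143 0.4821323862465807 24.030344284235923
ringtop [458.179  38.147] 154.2916992913458 -0.11788590087006681 116.43738752204303
armscrew1 [519.701  30.181] 92.26272584471252 -0.1105766514753921 68.73717305655654
screw2 [499.314  33.366] 112.88058996072878 -0.1186889436065823 70.39389002410314
sqBL [548.4   101.895] 103.3236898256295 -0.9150698245616277 73.63454527183947
sqBR [530.529 -46.371] 104.61899269905912 0.6872395270598354 58.15088286046358
```

Call:
{"name": "apply_moves", "arguments": {"moves": [{"travel":[0,0,-0.04],"roll":0,"jaw":0.5},{"travel":[0,0,-0.07],"roll":0,"jaw":0.5},{"travel":[0,0,-0.083],"roll":0,"jaw":0.5},{"travel":[0,0,-0.083],"roll":0,"jaw":0.5},{"travel":[0,0,-0.083],"roll":0,"jaw":0.5}], "newtons": 40}}

```text
time_s: 3.5
ee_pos: [458.2, 37.4, 89.7]
tcp_rot: [-3.136, 0.187, -0.003]
contact_force: [-0.2, 0.1, -0.0]
grip_width: 42.7
grip_force: 0.0
```

Call:
{"name": "apply_moves", "arguments": {"moves": [{"travel":[0,0,0],"roll":0,"jaw":0.8},{"travel":[0,0,0],"roll":0,"jaw":0.85},{"travel":[0,0,0],"roll":0,"jaw":0.88},{"travel":[0,0,0],"roll":0,"jaw":0.9},{"travel":[0,0,0],"roll":0,"jaw":0.93},{"travel":[0,0,0],"roll":0,"jaw":0.95},{"travel":[0,0,0],"roll":0,"jaw":0.95}], "newtons": 30}}

```text
time_s: 4.2
ee_pos: [458.3, 38.2, 89.5]
tcp_rot: [-3.135, 0.185, -0.004]
contact_force: [0.2, 3.0, 5.1]
grip_width: 8.2
grip_force: 29.4
```

Call:
{"name": "apply_moves", "arguments": {"moves": [{"travel":[0,0,0.002],"roll":0,"jaw":0.95},{"travel":[0,0,0.004],"roll":0,"jaw":0.95},{"travel":[0,0,0.006],"roll":0,"jaw":0.95},{"travel":[0,0,0.008],"roll":0,"jaw":0.95},{"travel":[0,0,0.01],"roll":0,"jaw":0.95},{"travel":[0,0,0.012],"roll":0,"jaw":0.95},{"travel":[0,0,0.012],"roll":0,"jaw":0.95},{"travel":[0,0,0.012],"roll":0,"jaw":0.95}], "newtons": 45}}

```text
time_s: 5.0
ee_pos: [458.0, 37.7, 98.6]
tcp_rot: [3.136, -0.185, -0.0]
contact_force: [6.4, 1.4, -7.1]
grip_width: 7.4
grip_force: 43.8
```

Run:
```python
from h import *
np.set_printoptions(precision=1,suppress=True)
p=viewer.grab_frame("wrist"); save(p,"w2.png"); s=bot.state(); print(s["ee_pos"],s["contact_force"])
R0=155;a0=-.118
f=lambda a:np.array([-np.cos(a),-np.sin(a)])*R0
for th in np.arange(.02,.66,.02): print(round(th,2),f(a0+th)-f(a0),end="; ")
```

```text
[458.   37.7  98.6] [ 5.3  2.1 -7.5]
0.02 [-0.3 -3.1]; 0.04 [-0.6 -6.2]; 0.06 [-0.8 -9.3]; 0.08 [ -1.  -12.4]; 0.1 [ -1.1 -15.5]; 0.12 [ -1.1 -18.6]; 0.14 [ -1.  -21.7]; 0.16 [ -0.9 -24.8]; 0.18 [ -0.8 -27.9]; 0.2 [ -0.6 -30.9]; 0.22 [ -0.3 -34. ]; 0.24 [  0.1 -37.1]; 0.26 [  0.5 -40.2]; 0.28 [  1.  -43.2]; 0.3 [  1.5 -46.3]; 0.32 [  2.1 -49.3]; 0.34 [  2.7 -52.4]; 0.36 [  3.4 -55.4]; 0.38 [  4.2 -58.4]; 0.4 [  5.  -61.4]; 0.42 [  5.9 -64.3]; 0.44 [  6.9 -67.3]; 0.46 [  7.9 -70.2]; 0.48 [  9.  -73.1]; 0.5 [ 10.1 -76. ]; 0.52 [ 11.3 -78.9]; 0.54 [ 12.5 -81.7]; 0.56 [ 13.8 -84.5]; 0.58 [ 15.2 -87.3]; 0.6 [ 16.6 -90.1]; 0.62 [ 18.  -92.8]; 0.64 [ 19.6 -95.5];
```

View pics/w2.png

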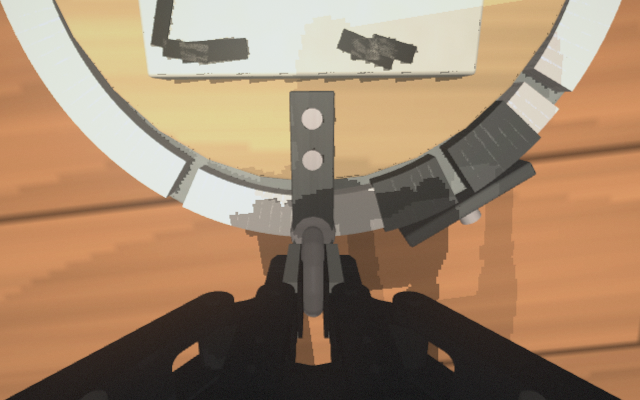

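The ring is gripped between the pads, with its centre at about (313,275). The tool has risen only about 9 mm, so I'll lift 4 mm more and check the ring height against depth.

Call:
{"name": "apply_moves", "arguments": {"moves": [{"travel":[0,0,0.002],"roll":0,"jaw":0.98},{"travel":[0,0,0.004],"roll":0,"jaw":0.98},{"travel":[0,0,0.004],"roll":0,"jaw":0.98},{"travel":[0,0,0.004],"roll":0,"jaw":0.98}], "newtons": 50}}

```text
time_s: 5.45
ee_pos: [457.9, 37.7, 102.4]
tcp_rot: [3.136, -0.185, -0.0]
contact_force: [7.0, 1.8, -8.3]
grip_width: 7.5
grip_force: 48.5
```

```bash
cat > rh.py <<'E'
from h import *
np.set_printoptions(precision=1,suppress=True)
p=viewer.grab_frame("wrist"); s=bot.state(); print(s["time_s"],s["ee_pos"],s["contact_force"],s["moment"],s["grip_width"],s["grip_force"])
P=np.array([[*atdepth(p,np.array([u,v])),v] for v in range(200,330,3) for u in (309,311,313,315)]); Q=P[(P[:,2]>60)&(P[:,2]<140)]
print("max z",np.sort(Q[:,2])[-8:], Q[np.argmax(Q[:,2])])
E
python3 rh.py
```

```text
5.5 [457.9  37.7 102.4] [ 7.6  2.2 -8.1] [ 0.3 -1.1  0.1] 7.332891502336712 48.53790698842204
max z [129.7 129.7 129.8 129.9 129.9 129.9 130.1 130.9] [459.6  37.2 130.9 293. ]
```

The ring top is at 130 mm, up from 117, so the pin is raised 13 mm and clear of the rim. Next is turning to about 0.50 rad, short of where the notch should be.

Call:
{"name": "apply_moves", "arguments": {"moves": [{"travel":[0.0004,-0.0016,0],"roll":0.01,"jaw":0.98},{"travel":[0.0004,-0.0062,0],"roll":0.04,"jaw":0.98},{"travel":[0.0002,-0.0093,0],"roll":0.06,"jaw":0.98},{"travel":[0,-0.0124,0],"roll":0.08,"jaw":0.98},{"travel":[-0.0001,-0.0155,0],"roll":0.1,"jaw":0.98},{"travel":[-0.0001,-0.0186,0],"roll":0.12,"jaw":0.98},{"travel":[0,-0.0217,0],"roll":0.14,"jaw":0.98},{"travel":[0.0001,-0.0248,0],"roll":0.16,"jaw":0.98},{"travel":[0.0002,-0.0279,0],"roll":0.18,"jaw":0.98},{"travel":[0.0004,-0.0309,0],"roll":0.2,"jaw":0.98},{"travel":[0.0004,-0.0309,0],"roll":0.2,"jaw":0.98}]}}

```text
time_s: 6.6
ee_pos: [457.9, 6.2, 104.2]
tcp_rot: [3.138, 0.129, -0.001]
contact_force: [2.0, 0.3, -8.9]
grip_width: 7.4
grip_force: 48.8
```

```bash
python3 rh.py
```

```text
6.65 [457.9   6.3 104.2] [-0.  -0.2 -9. ] [-0.  -0.3  0.2] 7.400634676649946 48.78585596842038
max z [131.6 131.7 131.7 131.7 131.7 131.8 132.2 132.2] [460.6   6.8 132.2 290. ]
```

Call:
{"name": "apply_moves", "arguments": {"moves": [{"travel":[0.0003,-0.0031,-0.001],"roll":0.02,"jaw":0.98},{"travel":[0.0007,-0.0062,-0.001],"roll":0.04,"jaw":0.98},{"travel":[0.0011,-0.0093,-0.001],"roll":0.06,"jaw":0.98},{"travel":[0.0016,-0.0123,-0.001],"roll":0.08,"jaw":0.98},{"travel":[0.0021,-0.0154,-0.001],"roll":0.1,"jaw":0.98},{"travel":[0.0027,-0.0184,-0.001],"roll":0.12,"jaw":0.98},{"travel":[0.0033,-0.0215,-0.001],"roll":0.14,"jaw":0.98},{"travel":[0.004,-0.0245,-0.001],"roll":0.16,"jaw":0.98},{"travel":[0.0048,-0.0275,-0.001],"roll":0.18,"jaw":0.98},{"travel":[0.0056,-0.0305,-0.001],"roll":0.2,"jaw":0.98},{"travel":[0.0065,-0.0334,-0.001],"roll":0.22,"jaw":0.98},{"travel":[0.0075,-0.0364,-0.001],"roll":0.24,"jaw":0.98},{"travel":[0.0085,-0.0393,-0.001],"roll":0.26,"jaw":0.98},{"travel":[0.0096,-0.0422,-0.001],"roll":0.28,"jaw":0.98},{"travel":[0.0107,-0.0451,-0.001],"roll":0.3,"jaw":0.98},{"travel":[0.0107,-0.0451,-0.001],"roll":0.3,"jaw":0.98},{"travel":[0.0107,-0.0451,-0.001],"roll":0.3,"jaw":0.98}]}}

```text
time_s: 8.35
ee_pos: [469.0, -38.7, 103.4]
tcp_rot: [3.084, 0.595, 0.001]
contact_force: [1.7, 0.2, -8.4]
grip_width: 7.6
grip_force: 48.8
```

```bash
sed -i 's/^p=/p=viewer.grab_frame("wrist"); save(p,__import__("sys").argv[1]) if len(__import__("sys").argv)>1 else 0 #/' rh.py; sed -i '3a s=bot.state(); print(s["time_s"],s["ee_pos"],s["contact_force"],s["grip_width"],s["grip_force"])' rh.py; python3 rh.py w3.png
```

```text
8.4 [469.  -38.6 103.4] [ 1.7  0.4 -9.2] 7.4032930020807015 48.76136244150928
max z [131.  131.1 131.2 131.2 131.2 131.2 131.8 131.8] [470.9 -38.4 131.8 293. ]
```

View pics/w3.png

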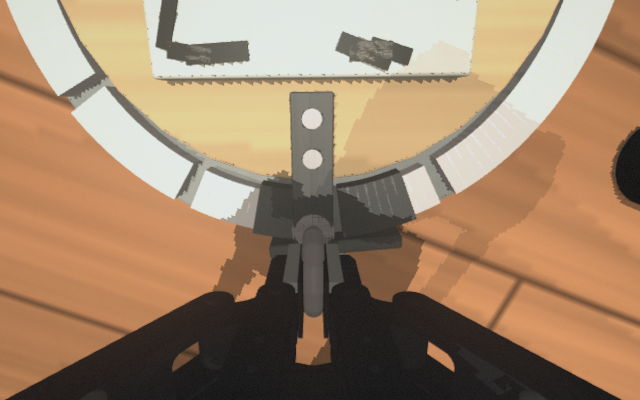

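The block now straddles the arm, with its right half still ahead, so the notch should be about 0.1 rad further on. I'll lower almost to the rim and ease the grip open, so the spring alone presses the pin down.

Call:
{"name": "apply_moves", "arguments": {"moves": [{"travel":[0,0,-0.002],"roll":0,"jaw":0.98},{"travel":[0,0,-0.004],"roll":0,"jaw":0.98},{"travel":[0,0,-0.005],"roll":0,"jaw":0.98},{"travel":[0,0,-0.005],"roll":0,"jaw":0.98},{"travel":[0,0,-0.005],"roll":0,"jaw":0.84},{"travel":[0,0,-0.005],"roll":0,"jaw":0.84},{"travel":[0,0,-0.005],"roll":0,"jaw":0.84},{"travel":[0,0,-0.005],"roll":0,"jaw":0.84}], "newtons": 20}}

```text
time_s: 9.2
ee_pos: [469.1, -38.3, 99.1]
tcp_rot: [3.084, 0.596, 0.002]
contact_force: [0.0, -0.3, -0.8]
grip_width: 13.2
grip_force: 0.0
```

```bash
python3 rh.py
```

```text
9.25 [469.  -38.3  98.9] [ 0.5 -0.  -0.2] 13.793598542565176 0.0
max z [124.8 124.8 124.8 124.9 125.1 125.2 125.5 125.6] [469.  -36.4 125.6 293. ]
```

The ring top is at 125 mm, so the pin is riding on the rim (8 mm up). Now the gentle sweep, pushing the ring with the caged fingers.

Call:
{"name": "apply_moves", "arguments": {"moves": [{"travel":[0,0,-0.003],"roll":0,"jaw":0.84},{"travel":[0,0,-0.006],"roll":0,"jaw":0.84},{"travel":[0.0006,-0.0014,-0.006],"roll":0.01,"jaw":0.84},{"travel":[0.0012,-0.0029,-0.006],"roll":0.02,"jaw":0.84},{"travel":[0.0015,-0.0036,-0.006],"roll":0.025,"jaw":0.84},{"travel":[0.0018,-0.0043,-0.006],"roll":0.03,"jaw":0.84},{"travel":[0.0021,-0.005,-0.006],"roll":0.035,"jaw":0.84},{"travel":[0.0024,-0.0057,-0.006],"roll":0.04,"jaw":0.84},{"travel":[0.0028,-0.0064,-0.006],"roll":0.045,"jaw":0.84},{"travel":[0.0031,-0.0071,-0.006],"roll":0.05,"jaw":0.84}]}}

```text
time_s: 10.25
ee_pos: [471.6, -45.2, 91.9]
tcp_rot: [-3.068, -0.674, 0.001]
contact_force: [-2.2, 4.9, -2.2]
grip_width: 13.7
grip_force: 2.2
```

```bash
python3 rh.py
```

```text
10.3 [471.7 -45.5  92. ] [-0.7  2.3 -2.2] 13.917802484894253 1.3489702853257768
max z [124.3 124.3 124.4 124.5 124.5 124.6 124.9 125.5] [472.1 -43.1 125.5 302. ]
```

Call:
{"name": "apply_moves", "arguments": {"moves": [{"travel":[0.0003,-0.0007,0],"roll":0.005,"jaw":0.84},{"travel":[0.0005,-0.001,0],"roll":0.0075,"jaw":0.84},{"travel":[0.0007,-0.0014,0],"roll":0.01,"jaw":0.84},{"travel":[0.0008,-0.0017,0],"roll":0.0125,"jaw":0.84},{"travel":[0.001,-0.0021,0],"roll":0.015,"jaw":0.84},{"travel":[0.0012,-0.0024,0],"roll":0.0175,"jaw":0.84},{"travel":[0.0013,-0.0028,0],"roll":0.02,"jaw":0.84},{"travel":[0.0015,-0.0031,0],"roll":0.0225,"jaw":0.84},{"travel":[0.0017,-0.0035,0],"roll":0.025,"jaw":0.84}]}}

```text
time_s: 11.2
ee_pos: [474.1, -49.3, 92.8]
tcp_rot: [3.059, 0.711, 0.002]
contact_force: [-0.7, 0.3, -0.3]
grip_width: 13.4
grip_force: 0.0
```

```bash
python3 rh.py
```

```text
11.25 [474.2 -49.5  92.9] [-0.8  0.3 -0.4] 13.638544998687763 0.0
max z [123.1 123.1 123.2 123.2 123.5 123.6 124.2 124.2] [474.4 -47.2 124.2 299. ]
```

Call:
{"name": "apply_moves", "arguments": {"moves": [{"travel":[0.0002,-0.0004,0],"roll":0.0025,"jaw":0.84},{"travel":[0.0003,-0.0007,0],"roll":0.005,"jaw":0.84},{"travel":[0.0005,-0.001,0],"roll":0.0075,"jaw":0.84},{"travel":[0.0007,-0.0014,0],"roll":0.01,"jaw":0.84}]}}

```text
time_s: 11.65
ee_pos: [474.4, -50.3, 92.4]
tcp_rot: [3.056, 0.727, 0.0]
contact_force: [-0.1, 0.0, 0.2]
grip_width: 13.6
grip_force: 0.0
```

```bash
python3 rh.py
```

```text
11.7 [474.3 -50.4  92.3] [-0.2 -0.8 -0.9] 13.832402479896086 0.0
max z [117.  117.1 117.2 117.3 117.4 117.6 117.9 118. ] [474.9 -48.1 118.  290. ]
```

The ring top has dropped to 117 mm, the height it had when home, and there is no side load. The pin has seated at about 0.58 rad. Now I'll open and withdraw.

Call:
{"name": "apply_moves", "arguments": {"moves": [{"travel":[0,0,0],"roll":0,"jaw":0.7},{"travel":[0,0,0],"roll":0,"jaw":0.55},{"travel":[0,0,0],"roll":0,"jaw":0.5},{"travel":[0,0,0],"roll":0,"jaw":0.5},{"travel":[0,0,0.015],"roll":0,"jaw":0.5},{"travel":[0,0,0.04],"roll":0,"jaw":0.5},{"travel":[0,0,0.07],"roll":0,"jaw":0.5},{"travel":[0,0,0.1],"roll":0,"jaw":0.5},{"travel":[-0.03,0,0.13],"roll":0,"jaw":0.5},{"travel":[-0.06,0,0.15],"roll":0,"jaw":0.5},{"travel":[-0.06,0,0.15],"roll":0,"jaw":0.5},{"travel":[-0.06,0,0.15],"roll":0,"jaw":0.5}]}}

```text
time_s: 12.9
ee_pos: [414.5, -50.3, 244.0]
tcp_rot: [3.055, 0.726, 0.005]
contact_force: [0.6, 0.3, -0.4]
grip_width: 42.7
grip_force: 0.0
```

Run:
```python
from h import *
p=viewer.grab_frame("wrist"); q=viewer.grab_frame("scene")
b=cv2.resize(q["frame"][150:290,230:420],(543,400)); cv2.imwrite("pics/f.png",cv2.cvtColor(cv2.resize(np.hstack([p["frame"],b]),(800,270)),cv2.COLOR_RGB2BGR))
R=cv2.Rodrigues(np.array(p["rvec"],float))[0]; t=np.array(p["tvec"],float).ravel()
v,u=np.mgrid[:400,:640]; c=np.linalg.inv(p["mtx"])@np.stack([u.ravel(),v.ravel(),np.ones(u.size)])*p["depth"].ravel()
P=(R.T@(c-t[:,None])).T; m=(np.hypot(P[:,0]-474,P[:,1]+50)<25)&(P[:,2]>78)&(P[:,2]<140); Q=P[m]
T=Q[Q[:,2]>np.percentile(Q[:,2],97)]; c=T.mean(0)
print(len(Q),np.percentile(Q[:,2],[90,97,99,100]),Q.mean(0),"th",np.arctan2(20-Q[:,1].mean(),611.4-Q[:,0].mean())+.118)
```

```text
600 [116.33631811 117.06097145 117.51305534 118.06829698] [474.54280415 -47.24965325 109.45448908] th 0.5747323585717343
```

View pics/f.png

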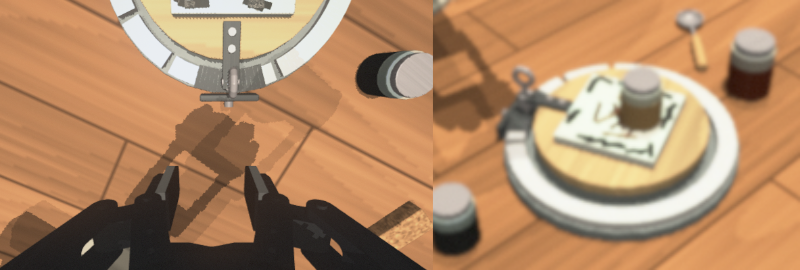

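The ring stands over the middle of the dark block at (230,80), with its top at about 117 mm, so the pin is home. The jar is upright on the panel at (640,100) and the gripper is clear. Handing in.

```bash
python3 -c "
from rig import bot
print(bot.hand_in())"
```

```text
the job is handed in; nothing more can be done
None
```

The turntable is on its next notch, about 0.58 rad anticlockwise; by camera the pin is fully home and the jar upright, side readings at the notch stayed under 6 N, and I handed it in at about 13 s.

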